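# Load a blood tube into the push-push drawer of the tube sampler

## Task

Load the blood tube into the tube sampler: its drawer is shut on a push-push latch, so press its front in once and let it spring out, stand the tube from the rack left of the mini centrifuge upright and fully home in the drawer's holder, then press the drawer shut until the latch holds it by itself. Press gently, for the plastic latch and holder break at 25 N; keep the tube upright and leave the other things on the worktop where they are.

Things in the scene. Friction and masses are not known exactly. Their poses are not given: they have to be found in the camera images.
- sampler: the tube sampler, a white box-shaped bench instrument, fixed: 135 mm deep (x), 112 wide (y), 114 high (roof cover to 116). Origin at its underside; x points into it from the front (away from the robot), y to its left seen from the robot, z up. Front face: x = -0.065 m, with an opening 46 mm wide
- tube_drawer (a joint): the sampler's drawer (m): 0 (within 1.5 mm) shut and latched, 0.062 sprung fully out along the sampler's -x, negative pressed in past shut. Pressed to 3 mm past 0 and let go, a latched drawer is driven out by its spring (0.5 s), and one pushed in from outside settles at 0 and stays. Each further full press toggles it again; a shorter press changes nothing
- press_point (a point): middle of the ribbed pad on the drawer's front, 40 mm up, moves with the drawer, axes as the sampler's; press in +x. The front is an upright plate 52 mm wide, 8 to 66 mm up, 16 mm thick, ahead of the sampler's face when shut. Spring 3 N (out) to 5.5 N (shut); from 0.8 mm past shut a buffer adds 2.5 N/mm, so it trips at 10 to 12 N; rigid stop at 4.2 mm past shut, 14 N
- holder_mouth (a point): centre of the mouth of the tube holder, moves with the drawer, axes as the sampler's: upright round bore of 14.5 mm, 1.5 mm chamfer, 40 mm deep, in a block 36 x 38 mm whose top is 52 mm up. It lies 46 mm behind press_point, 30 mm behind the back of the drawer front; inside the sampler when shut, 33 mm before its face when out
- tube: the blood tube, 75 mm tall, loose, the only tube in the 2 x 6 rack, its top 79 mm up: glass of 12.5 mm diameter with a rounded bottom, and a cap 15 mm in diameter on the upper 18 mm. Origin at the centre of its bottom, z up along the tube. About 15 g
- rack: the 2 x 6 tube rack left of the mini centrifuge, 50 x 130 x 55 mm, fixed on the worktop; origin at the centre of its underside, long side along its y. The tube stands loosely (about 1 mm play) in one of its square holes, 4 mm above the worktop.
- slide_card: bystander: flat white slide mailer, 104 x 44 x 9 mm, loose, origin at the centre of its underside
- sample_cup: bystander: small pale cup, 30 mm across, 30 mm tall, loose, origin at the centre of its underside
- strip_vial: bystander: capped vial, 23 mm across, 72 mm tall, loose, behind the rack, origin at the centre of its underside
- dropper_bottle: bystander: brown dropper bottle, 33 mm across, 102 mm tall, loose, behind the rack, origin at the centre of its underside
- slide_box: bystander: white slide box, 35 x 85 x 32 mm, loose, origin at the centre of its underside
- forceps: bystander: steel forceps, 110 mm long, lying, loose, origin at the centre of its underside
- lintel (a point): middle of the upper edge of the sampler's front opening, 92 mm up, fixed to the sampler: a tube fully home in the holder (top 87 mm up) passes beneath it, a tube standing 5 mm higher fouls it

How it is judged:
On the way, in this order (a step that is already met when the one before it is completed fails the run):
1. the drawer has been released and stands out (value of joint tube_drawer above 0.055 m), for 0.2 s.
2. the tube stands fully home in the holder of the open drawer, let go (value of joint tube_drawer above 0.05 m and z of tube in the frame of holder_mouth below -0.036 m and horizontal distance between tube and holder_mouth below 0.006 m and angle between tube's own z axis and vertical below 0.12 rad and contact force between each of the arm, the fingers and tube below 0.05 N), for 0.2 s.
At the end, for the whole second after the job is handed in: the drawer is shut within 2.5 mm and held there by its latch alone, with the tube standing in its holder within 4 mm of fully home, tilted less than 0.12 rad and at rest (value of joint tube_drawer between -0.0025 and 0.0025 m and z of tube in the frame of holder_mouth below -0.036 m and horizontal distance between tube and holder_mouth below 0.006 m and angle between tube's own z axis and vertical below 0.12 rad and linear speed of tube below 0.02 m/s); the robot touches nothing.
It fails at once if the robot pushes on the sampler or its drawer with more than 25 N (contact force between any of the arm, the fingers and sampler above 25 N).
It fails at once if the tube is pushed against the sampler with more than 25 N (contact force between tube and sampler above 25 N).
It fails at once if the tube is tipped more than 0.7 rad (angle between tube's own z axis and vertical above 0.7 rad).
It fails at once if a bystander is moved more than 30 mm (distance of any of slide_card, sample_cup, strip_vial, dropper_bottle, slide_box, forceps from where it was at the start of the episode above 0.03 m).
It also fails if it takes over 66 s, if anything falls off the work surface, if the arm or the gripper's body presses on something with over 40 N, if the wrist force passes 120 N, or if a joint passes its speed limit or range.

## Robot

A 7-joint arm with a two-finger parallel gripper is mounted at the origin on a cart in front of the work surface, level with it; the furniture and walls round the work are solid. World frame = base frame: x ahead of the robot, y to its left, z up, the work surface at z = 0. Lengths are in m, angles in rad, forces in N, time in s.
With the tool pointing down it reaches from about 0.425 to 0.875 m from the base axis. Payload 9.9 kg.
Tool frame: the origin (TCP) lies on the front face of the gripper's body, between the roots of the fingers; the fingertips stand 73 mm ahead of it and the grasp point (between the pads) lies 54 mm ahead of it; z points along the fingers, y is the line along which they close (so a half turn about z gives the same grasp; the last joint's range is limited). The gripper opens to 85 mm and grips with 20 to 120 N. Pads are 22 mm wide; open, the fingers measure 114 mm over their backs; the gripper's body (76 mm by 85 mm) begins 54 mm behind the grasp point. The pads swing forward as they close: fully open they stand 13 mm farther back than shut.
Start: joints at [-1.375, 0.576, 0.025, 1.437, -0.015, 1.129, -0.057], TCP at [0.186, 0.649, 0.304] pointing down, gripper open.
Joint ranges: [-2.76, 2.76], [-0.34, 2.15], [-1.52, 1.57], [0.19, 2.46], [-1.09, 4.23], [0.17, 1.99], [-2.82, 2.82]. Speed limits (rad/s): [2.22, 2.22, 3.01, 3.01, 3.14, 3.14, 3.14].

## Interface

Orientations are given as a unit quaternion [x, y, z, w].
In Python, from plant import bot gives the robot as it stands. The module is installed in compiled form; this text tells all that it offers.
- The arm moves only by the tool carry_out, never from a script. Its argument "moves" is one flat list of numbers, 6 for each row, row after row: the shift along the tool's x, y, z in cm, then the turn, a rotation vector about the tool's x, y, z in rad. A call has 1 to 20 rows; each row shifts and turns the commanded pose from where the row before left it, along the tool's axes as they then stand; what a row does not reach is not made up. A row lasts 1/12 s, in which the tool goes at most 41.7 mm and 7.16 degrees, less where a joint would pass 70% of its speed; a pose out of reach is approached as far as the arm can. A call is refused whole if a number of a shift passes 4.17 or a number of a turn 0.125, either way. A call with a gripper value outside its range is refused whole. "grip" is the opening, from 0 (shut) to 1 (fully open), set as the call begins (left out, the last holds). The fingers move at their own pace and stop on an object; the grip force is fixed at half the most. Time passes only in rows, so rows that do not move let the fingers close. It gives the time, the measured TCP pose, the force, the opening and the grip force at its end, in the units of the state.
- bot.get_state(): the state, without advancing time (a new reading comes with each control period).
- bot.camera(name): name is "scene" or "top" or "wrist"; returns the picture (400x640x3 uint8, red, green, blue); there is no depth.
- bot.camera_params(name): a dict with "fov_y" (degrees; the focal length in pixels is half the picture's height over the tangent of half this angle, whatever the lens; pixels are square), "cx", "cy" (the principal point, pixels), "position" and "rotation" of the camera in the world; the wrist camera has in their place "T_tool_cam" (4x4, takes a point from camera to tool coordinates, whose origin is the TCP and whose axes are the flange's). Camera axes: x right, y down, z forward; pixel columns grow to the right and rows downward; lengths in m; the calibration is good to about 2 mm. A picture is of the moment at which its call begins: read the wrist's pose just before it. camera_params takes no time and is no camera call.
- bot.hand_in(): hands the job in; it is judged then, once.
The state is a dict: "clock": time; "q": joint angles; "qvel": joint speeds; "effort": joint torques, N m; "tool_pos": TCP position; "eef_rot": TCP orientation; "contact_force": force on the tool from outside, world axes, zero at the start; "torque": the same for the moment, N m; "opening": finger opening in m; "grasp_force": force on a finger pad.
Only numpy, scipy, OpenCV 4.12 (cv2) and the standard library are available. Lean on these libraries where they do the work, as an engineer would, in place of code of your own. Each camera call takes 0.05 s, during which the arm holds its last target. There are 200 camera calls.

## Working session

There is one attempt and no reset: what is moved stays moved. The work goes in short steps, Python scripts to look and compute and a tool call to move; the robot and the scene stay as the last step left them, time stands still between calls to the robot, and variables do not carry over. Pictures are saved under pics/ and viewed, at most 10 in all, crops included, and the job is handed in when it is done.

Besides the shell and the picture viewer there is one more tool, called after "Emit:" by a JSON object that holds its "fn" and its "kwargs", one argument or row to a line. carry_out: Moves the arm, as the interface text tells. Its arguments: {"type":"object","properties":{"moves":{"type":"array"},"grip":{"type":"number"}},"required":["moves"]}

```bash
mkdir -p pics
cat > h.py <<'E'
import numpy as np, cv2
from plant import bot
from scipy.spatial.transform import Rotation as R
def cam(n,st=None):
    p=bot.camera_params(n)
    f=200/np.tan(np.radians(p["fov_y"])/2)
    if "T_tool_cam" in p:
        st=st or bot.get_state(); T=np.eye(4);T[:3,:3]=R.from_quat(st["eef_rot"]).as_matrix();T[:3,3]=st["tool_pos"]
        T=T@np.array(p["T_tool_cam"]); Rm,t=T[:3,:3],T[:3,3]
    else:
        t=np.array(p["position"]); Rm=np.array(p["rotation"])
        if Rm.shape!=(3,3): Rm=R.from_quat(Rm).as_matrix()
    return f,p["cx"],p["cy"],Rm,t
def ray(c,u,v):
    f,cx,cy,Rm,t=c; return t,Rm@np.array([(u-cx)/f,(v-cy)/f,1])
def onz(c,u,v,z):
    t,d=ray(c,u,v); return t+d*(z-t[2])/d[2]
def proj(c,P):
    f,cx,cy,Rm,t=c; q=Rm.T@(np.array(P)-t); return np.array([cx+f*q[0]/q[2],cy+f*q[1]/q[2]])
def shot(n,name):
    im=bot.camera(n); cv2.imwrite(f"pics/{name}.png",im[:,:,::-1]); return im
E
python3 - <<'E'
from h import *
for n in("scene","top","wrist"):
    p=bot.camera_params(n); print(n,p); shot(n,n+"0")
s=bot.get_state();print(s)
E
```

```text
scene {'fov_y': 57.59636176287005, 'cx': 312.327517854738, 'cy': 196.12736368995527, 'position': array([-0.1179639 , -0.43502464,  0.57679871]), 'rotation': array([ 0.76259136, -0.43968181,  0.24592127, -0.40577956])}
top {'fov_y': 57.4847512769994, 'cx': 322.51323606739015, 'cy': 204.4342336624955, 'position': array([ 0.41248764, -0.0773822 ,  0.98376874]), 'rotation': array([-0.7052481 ,  0.7056392 , -0.05130208,  0.04545907])}
wrist {'fov_y': 59.27688541388848, 'cx': 324.19975903026545, 'cy': 199.54014215211626, 'T_tool_cam': array([[-1.42237453e-04, -9.60953435e-01, -2.76710094e-01,
         6.97214297e-02],
       [ 9.99999885e-01, -2.63578725e-04,  4.01320541e-04,
         7.35863721e-05],
       [-4.58585246e-04, -2.76710005e-01,  9.60953361e-01,
        -6.93213627e-02],
       [ 0.00000000e+00,  0.00000000e+00,  0.00000000e+00,
         1.00000000e+00]])}
{'clock': 0.15, 'q': array([-1.37479777,  0.57636635,  0.02484083,  1.43771275, -0.0150112 ,
        1.12897808, -0.0564921 ]), 'qvel': array([ 0.0003537 , -0.00115491,  0.00020219, -0.00254415,  0.001562  ,
       -0.00254904,  0.00014311]), 'effort': array([ 3.78540193e-03, -7.66266847e+01,  2.25302830e+00, -2.86180007e+01,
        1.55335909e-02,  9.91382345e-03,  3.76795674e-05]), 'tool_pos': array([0.18631982, 0.64852168, 0.30322284]), 'eef_rot': array([ 1.39422262e-01,  9.90232813e-01, -6.36779950e-04, -6.55844325e-05]), 'contact_force': array([-0.82994169, -0.70273189, -0.43966907]), 'torque': array([-0.02552172,  0.02673362,  0.07392311]), 'grasp_force': 0.0, 'opening': 0.08522881018692863}
```

View pics/top0.png

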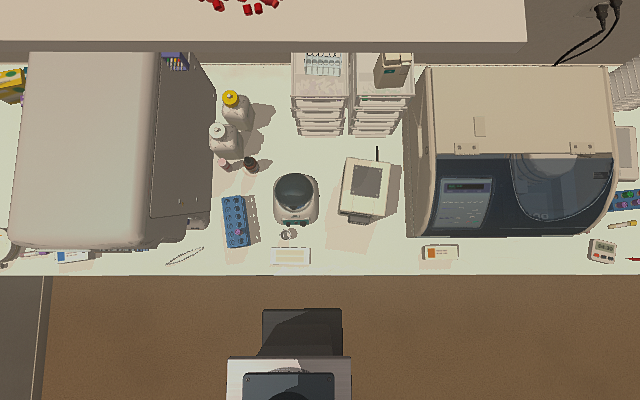

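View pics/scene0.png

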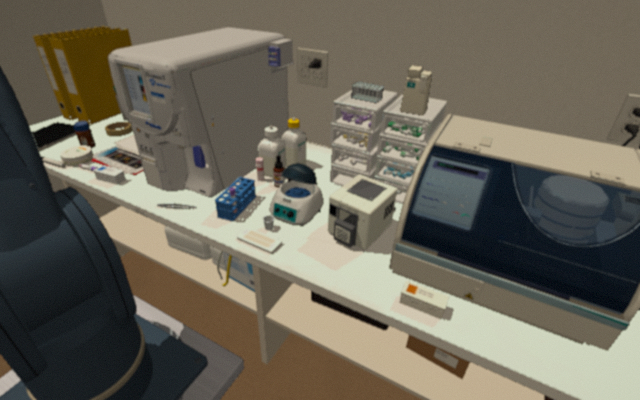

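The top view shows the sampler at about (366,188), the blue rack at (238,221), the centrifuge at (296,198) and the mailer at (290,256). In the scene view the sampler's drawer front is near (346,232). I'll crop both closer.

Run:
```python
from h import *
t=cv2.imread("pics/top0.png");s=cv2.imread("pics/scene0.png")
a=cv2.resize(t[130:280,205:405],None,fx=4,fy=4,interpolation=cv2.INTER_CUBIC)
cv2.imwrite("pics/topc.png",a)
b=cv2.resize(s[160:260,200:400],None,fx=4,fy=4,interpolation=cv2.INTER_CUBIC)
cv2.imwrite("pics/scec.png",b)
c=cam("top")
for n,u,v,z in[("rack",238,221,.055),("samp",366,188,.115),("mail",290,256,.009)]:print(n,onz(c,u,v,z))
```

```text
rack [0.49783476 0.13043328 0.055     ]
samp [ 0.5724022  -0.19003614  0.115     ]
mail [0.40914585 0.00061946 0.009     ]
```

View pics/topc.png

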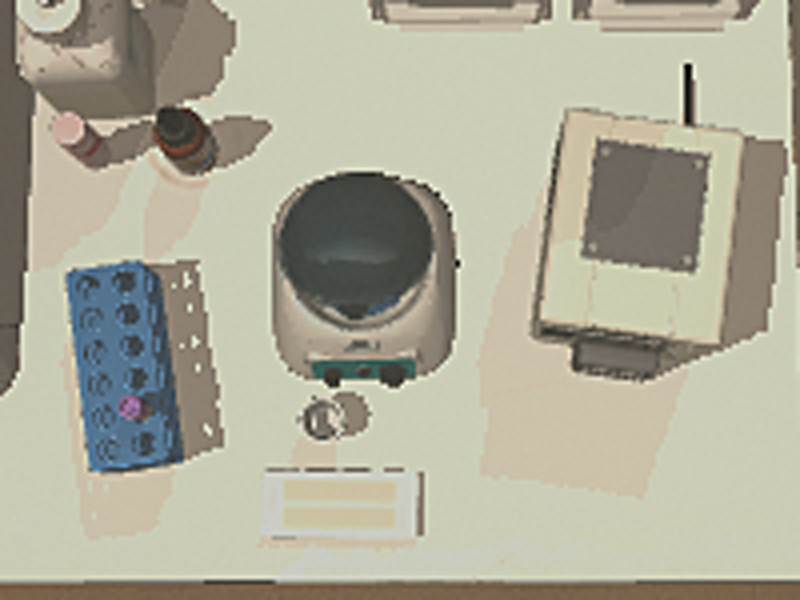

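View pics/scec.png

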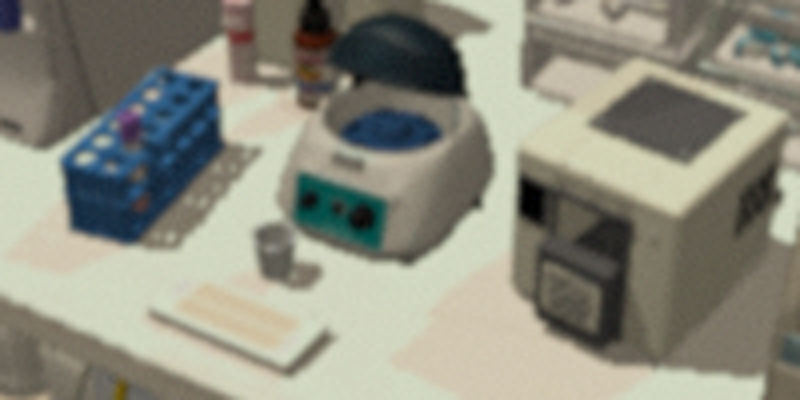

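Top crop: the tube's purple cap is at crop (131,407), which is full-image (237.8,231.8). The sampler roof corners are near crop (537,328), (722,342), (743,128) and (567,110), and the drawer front is the dark plate around (615,360). The scene crop shows the pad at about (578,295).

Run:
```python
from h import *
c=cam("top")
g=lambda x,y,z:onz(c,205+x/4,130+y/4,z)
print("cap",g(131,407,.079))
P=[g(*p,.115) for p in[(537,328),(722,342),(743,128),(567,110)]]
for p in P:print(p)
d=P[0]-P[1];e=P[3]-P[0];f=P[2]-P[1]
for v in(d,e,f):print(np.linalg.norm(v),np.degrees(np.arctan2(v[1],v[0])))
print("ctr",np.mean(P,0))
print("drawer top L,R",g(575,374,.066),g(655,381,.066), g(575,374,.008),g(655,381,.008))
for x,y in[(68,270),(150,262),(182,460),(92,470)]:print("rack",g(x,y,.055))
# scene pad, ray on vertical/along z=0.04
cs=cam("scene");print("pad",onz(cs,200+578/4,160+295/4,.04))
# tool yaw candidates
st=bot.get_state();print(R.from_quat(st["eef_rot"]).as_matrix().round(3))
```

```text
cap [0.46894606 0.12486773 0.079     ]
[ 0.51389283 -0.12477795  0.115     ]
[ 0.50542572 -0.23568568  0.115     ]
[ 0.63707793 -0.25181278  0.115     ]
[ 0.64827947 -0.14415134  0.115     ]
0.11123047340159115 85.63429259882295
0.13577590501240547 -8.20333428049085
0.13263629892914383 -6.983811080674046
ctr [ 0.57616899 -0.18910694  0.115     ]
drawer top L,R [ 0.49039255 -0.15122255  0.066     ] [ 0.48594554 -0.20167378  0.066     ] [ 0.49531589 -0.15588902  0.008     ] [ 0.49058784 -0.20952861  0.008     ]
rack [0.55848225 0.17335419 0.055     ]
rack [0.56370381 0.12087389 0.055     ]
rack [0.43695431 0.09703607 0.055     ]
rack [0.43073051 0.15358701 0.055     ]
pad [ 0.49689096 -0.1843298   0.04      ]
[[-0.961  0.276 -0.   ]
 [ 0.276  0.961 -0.001]
 [-0.    -0.001 -1.   ]]
```

Emit:
{"fn": "carry_out", "kwargs": {
  "moves": [0,0,0,0,0,-0.083,0,0,0,0,0,-0.083,-1.84,-3.55,0,0,0,0,-1.84,-3.55,0,0,0,0,-1.84,-3.55,0,0,0,0,-1.84,-3.55,0,0,0,0,-1.84,-3.55,0,0,0,0,-1.84,-3.55,0,0,0,0,-1.84,-3.55,0,0,0,0,-1.84,-3.55,0,0,0,0],
  "grip": 0
}}

```text
clock: 0.98
tool_pos: [0.3006, 0.3479, 0.3038]
eef_rot: [0.057, 0.998, -0.0, 0.0]
contact_force: [1.3, -0.4, 0.1]
opening: 0.0001
grasp_force: 0.0
```

Emit:
{"fn": "carry_out", "kwargs": {
  "moves": [-1.54,-3.74,0,0,0,0,-1.54,-3.74,0,0,0,0,-1.54,-3.74,0,0,0,0,-1.54,-3.74,0,0,0,0,-1.54,-3.74,0,0,0,0,-1.54,-3.74,0,0,0,0,-1.54,-3.74,0,0,0,0,-1.54,-3.74,0,0,0,0,-1.54,-3.74,0,0,0,0,0,0,0,0,0,0,0,0,0,0,0,0]
}}

```text
clock: 1.9
tool_pos: [0.4001, -0.0025, 0.3039]
eef_rot: [0.06, 0.998, -0.0, 0.0]
contact_force: [-0.3, 0.4, 0.3]
opening: -0.0
grasp_force: 0.0
```

Emit:
{"fn": "carry_out", "kwargs": {
  "moves": [-0.6,-3.36,0,0,0,0,-0.6,-3.36,0,0,0,0,-0.6,-3.36,0,0,0,0,-0.6,-3.36,0,0,0,0,-0.6,-3.36,0,0,0,0,0,0,0,0,0,0,0,0,0,0,0,0]
}}

```text
clock: 2.48
tool_pos: [0.4106, -0.171, 0.3037]
eef_rot: [0.058, 0.998, -0.0, -0.0]
contact_force: [0.2, 1.2, -0.3]
opening: 0.0001
grasp_force: 0.0
```

Run:
```python
from h import *
s=bot.get_state();print(s["tool_pos"]);np.save("s1.npy",s,allow_pickle=True)
shot("wrist","w1")
```

```text
[ 0.41056436 -0.17103291  0.30368138]
```

View pics/w1.png

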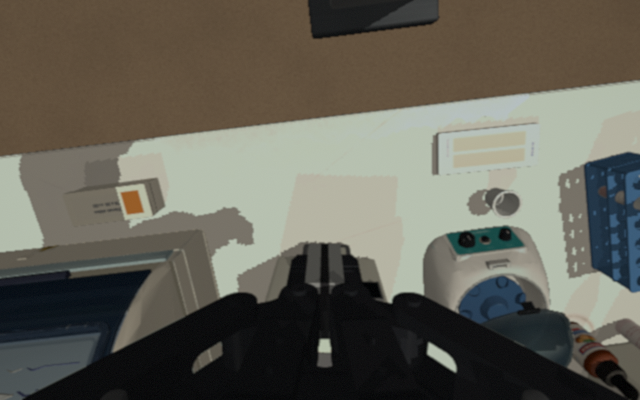

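The sampler is hidden behind the closed gripper. The mailer is at (488,148), the cup at (505,202) and the rack is on the right, all clear of the approach. I'll descend, then tilt.

Emit:
{"fn": "carry_out", "kwargs": {
  "moves": [0,0,4,0,0,0,0,0,4,0,0,0,0,0,4,0,0,0,0,0,4,0,0,0,0,0,3.8,0,0,0,0,0,0,0,-0.125,0,0,0,0,0,-0.125,0,0,0,0,0,-0.125,0,0,0,0,0,-0.125,0,0,0,0,0,0,0,0,0,0,0,0,0]
}}

```text
clock: 3.45
tool_pos: [0.4358, -0.1564, 0.1342]
eef_rot: [0.061, 0.991, 0.01, 0.117]
contact_force: [-0.1, 0.3, 0.8]
opening: 0.0002
grasp_force: 0.0
```

```bash
cat > tip.py <<'E'
from h import *
def tip():
    s=bot.get_state();M=R.from_quat(s["eef_rot"]).as_matrix()
    print("tcp",s["tool_pos"].round(4),"tip",(s["tool_pos"]+.073*M[:,2]).round(4),"\n",M.round(3),s["contact_force"].round(1))
    return s,M
E
python3 - <<'E'
from tip import *
tip(); shot("scene","s2"); im=shot("top","t2")
a=cv2.imread("pics/s2.png")[150:270,270:430]
cv2.imwrite("pics/s2c.png",cv2.resize(a,None,fx=4,fy=4,interpolation=2))
E
```

```text
tcp [ 0.4358 -0.1564  0.1342] tip [ 0.4528 -0.156   0.0632] 
 [[-0.965  0.119  0.233]
 [ 0.124  0.992  0.006]
 [-0.231  0.035 -0.972]] [-0.1  0.3  0.8]
```

View pics/s2c.png

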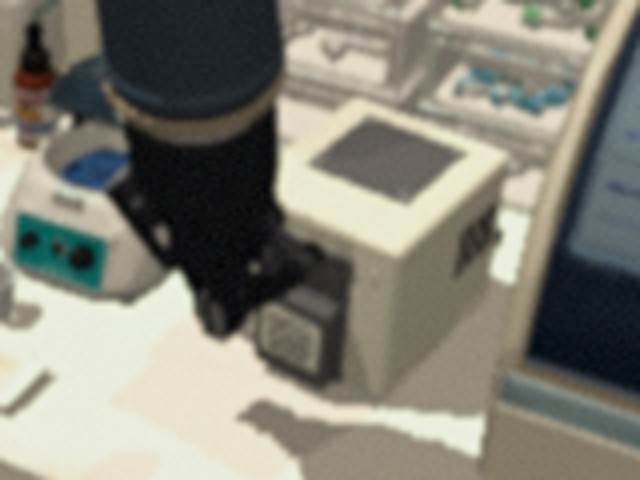

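The gripper tip sits left of the pad (crop about (300,335)), and the tilt stopped short at about 13.5° because of reach. That tilt is still enough to press, so I'll shift to line up with the pad.

Emit:
{"fn": "carry_out", "kwargs": {
  "moves": [-0.5,-1.0,1.0,0,0,0,-0.5,-1.0,1.0,0,0,0,0,0,0,0,0,0,0,0,0,0,0,0]
}}

```text
clock: 3.88
tool_pos: [0.4482, -0.1796, 0.1169]
eef_rot: [0.062, 0.991, 0.01, 0.114]
contact_force: [-0.3, 1.1, 0.2]
opening: 0.0004
grasp_force: 0.0
```

Run:
```python
from tip import *
s,M=tip();print(s["q"].round(3))
xs=np.array([.9936,-.113,0]);print("x_s step 1cm in tool",M.T@xs, "z step",M.T@[0,0,-1])
```

```text
tcp [ 0.4482 -0.1796  0.1169] tip [ 0.4648 -0.1791  0.0459] 
 [[-0.966  0.121  0.228]
 [ 0.126  0.992  0.006]
 [-0.226  0.035 -0.974]] [-0.3  1.1  0.2]
[ 0.244  0.546  0.127  2.296 -1.046  0.173  2.814]
x_s step 1cm in tool [-0.97410722  0.00834976  0.22595434] z step [ 0.2255435 -0.0346531  0.9736166]
```

Emit:
{"fn": "carry_out", "kwargs": {
  "moves": [-0.39,0,0.09,0,0,0,-0.39,0,0.09,0,0,0,0,0,0,0,0,0]
}}

```text
clock: 4.13
tool_pos: [0.4573, -0.1802, 0.1179]
eef_rot: [0.062, 0.991, 0.01, 0.116]
contact_force: [0.5, -0.2, 0.2]
opening: -0.0002
grasp_force: 0.0
```

Emit:
{"fn": "carry_out", "kwargs": {
  "moves": [-0.19,0,0.04,0,0,0,-0.19,0,0.04,0,0,0,0,0,0,0,0,0]
}}

```text
clock: 4.38
tool_pos: [0.4607, -0.1811, 0.1179]
eef_rot: [0.062, 0.991, 0.01, 0.116]
contact_force: [0.6, 0.7, 0.6]
opening: 0.0001
grasp_force: 0.0
```

Run:
```python
from tip import *
s,M=tip();print(s["q"].round(3))
```

```text
tcp [ 0.4607 -0.1811  0.1179] tip [ 0.4775 -0.1807  0.0469] 
 [[-0.966  0.121  0.23 ]
 [ 0.126  0.992  0.005]
 [-0.228  0.034 -0.973]] [0.6 0.7 0.6]
[ 0.21   0.556  0.169  2.268 -1.03   0.201  2.791]
```

Emit:
{"fn": "carry_out", "kwargs": {
  "moves": [-0.15,0,0.04,0,0,0,-0.15,0,0.04,0,0,0,0,0,0,0,0,0]
}}

```text
clock: 4.63
tool_pos: [0.4636, -0.1817, 0.1177]
eef_rot: [0.062, 0.991, 0.01, 0.115]
contact_force: [-0.4, 0.2, -0.1]
opening: 0.0001
grasp_force: 0.0
```

Emit:
{"fn": "carry_out", "kwargs": {
  "moves": [-0.15,0,0.04,0,0,0,-0.1,0,0.02,0,0,0,0,0,0,0,0,0]
}}

```text
clock: 4.88
tool_pos: [0.4661, -0.182, 0.1176]
eef_rot: [0.062, 0.991, 0.01, 0.115]
contact_force: [-0.5, 0.0, 0.7]
opening: 0.0001
grasp_force: 0.0
```

Emit:
{"fn": "carry_out", "kwargs": {
  "moves": [-0.1,0,0.02,0,0,0,-0.1,0,0.02,0,0,0,0,0,0,0,0,0]
}}

```text
clock: 5.13
tool_pos: [0.4678, -0.1822, 0.1176]
eef_rot: [0.062, 0.991, 0.01, 0.115]
contact_force: [-0.9, 0.4, 0.1]
opening: 0.0003
grasp_force: 0.2
```

Emit:
{"fn": "carry_out", "kwargs": {
  "moves": [-0.1,0,0.02,0,0,0,-0.1,0,0.02,0,0,0,0,0,0,0,0,0]
}}

```text
clock: 5.38
tool_pos: [0.469, -0.1824, 0.1176]
eef_rot: [0.063, 0.991, 0.01, 0.115]
contact_force: [-4.0, 0.4, 2.6]
opening: 0.0
grasp_force: 2.5
```

Emit:
{"fn": "carry_out", "kwargs": {
  "moves": [-0.1,0,0.02,0,0,0,-0.1,0,0.02,0,0,0,0,0,0,0,0,0]
}}

```text
clock: 5.63
tool_pos: [0.4707, -0.1826, 0.1175]
eef_rot: [0.063, 0.991, 0.01, 0.114]
contact_force: [-6.1, 1.2, 3.8]
opening: 0.0002
grasp_force: 3.2
```

Emit:
{"fn": "carry_out", "kwargs": {
  "moves": [-0.1,0,0.02,0,0,0,-0.1,0,0.02,0,0,0,0,0,0,0,0,0]
}}

```text
clock: 5.88
tool_pos: [0.472, -0.1828, 0.1175]
eef_rot: [0.063, 0.991, 0.01, 0.114]
contact_force: [-10.3, 1.5, 6.2]
opening: 0.0003
grasp_force: 4.9
```

Emit:
{"fn": "carry_out", "kwargs": {
  "moves": [-0.1,0,0.02,0,0,0,0,0,0,0,0,0]
}}

```text
clock: 6.05
tool_pos: [0.4726, -0.1829, 0.1175]
eef_rot: [0.063, 0.991, 0.01, 0.114]
contact_force: [-10.9, 0.5, 7.5]
opening: 0.0002
grasp_force: 5.7
```

Emit:
{"fn": "carry_out", "kwargs": {
  "moves": [-0.08,0,0.02,0,0,0,0,0,0,0,0,0]
}}

```text
clock: 6.22
tool_pos: [0.4731, -0.183, 0.1174]
eef_rot: [0.063, 0.991, 0.01, 0.113]
contact_force: [-13.4, 0.8, 9.4]
opening: -0.0001
grasp_force: 6.3
```

Emit:
{"fn": "carry_out", "kwargs": {
  "moves": [1.0,0,-0.23,0,0,0,2.0,0,-0.46,0,0,0,0,0,0,0,0,0]
}}

```text
clock: 6.47
tool_pos: [0.4417, -0.1782, 0.1182]
eef_rot: [0.065, 0.991, 0.012, 0.113]
contact_force: [-4.7, 3.1, 1.4]
opening: -0.0002
grasp_force: 2.8
```

Run:
```python
from tip import *
s,M=tip();print(s["q"].round(3))
```

```text
tcp [ 0.4417 -0.1782  0.1182] tip [ 0.4581 -0.1775  0.047 ] 
 [[-0.966  0.126  0.225]
 [ 0.131  0.991  0.01 ]
 [-0.222  0.039 -0.974]] [-4.7  3.1  1.4]
[ 0.249  0.539  0.125  2.307 -1.048  0.174  2.815]
```

The drawer is released and following the fingers. I'll untilt, back off and lift clear.

Emit:
{"fn": "carry_out", "kwargs": {
  "moves": [0,0,-0.3,0,0.115,0,0,0,-0.3,0,0.115,0,1.0,0,-1.0,0,0,0,0,0,-3.5,0,0,0,0,0,-4,0,0,0,0,0,-4,0,0,0,0,0,-4,0,0,0,0,0,0,0,0,0]
}}

```text
clock: 7.13
tool_pos: [0.4241, -0.185, 0.2874]
eef_rot: [0.06, 0.997, 0.02, 0.049]
contact_force: [1.2, -1.2, 0.5]
opening: -0.0001
grasp_force: 0.0
```

Run:
```python
from tip import *
s,M=tip();print(s["q"].round(3))
shot("top","t3");shot("scene","s3")
```

```text
tcp [ 0.4241 -0.185   0.2874] tip [ 0.4315 -0.1826  0.2148] 
 [[-0.988  0.118  0.101]
 [ 0.122  0.992  0.034]
 [-0.096  0.046 -0.994]] [ 1.2 -1.2  0.5]
[-0.274  0.348  0.851  2.067 -0.471  0.824  2.307]
```

```bash
cat >> tip.py <<'E'
yaw=np.radians(-6.5)
X=-np.array([np.cos(yaw),np.sin(yaw),0]);Z=np.array([0,0,-1.]);D=np.stack([X,np.cross(Z,X),Z],1)
def plan(P):
    s=bot.get_state();M=R.from_quat(s["eef_rot"]).as_matrix()
    print("rv",R.from_matrix(M.T@D).as_rotvec().round(3),"shift_after(cm)",(D.T@(np.array(P)-s["tool_pos"])*100).round(2),"tcp",s["tool_pos"].round(4),"q",s["q"].round(2),"F",s["contact_force"].round(1))
E
python3 - <<'E'
from tip import *
plan([.469,.125,.22])
a=cv2.imread("pics/s3.png")[150:270,270:430];b=cv2.imread("pics/t3.png")[150:270,290:450]
cv2.imwrite("pics/c3.png",cv2.resize(np.hstack([a,b]),None,fx=2.5,fy=2.5,interpolation=2))
E
```

```text
rv [ 0.047  0.091 -0.005] shift_after(cm) [-1.03 31.1   6.29] tcp [ 0.4235 -0.1829  0.2829] q [-0.27  0.35  0.84  2.07 -0.48  0.82  2.31] F [-1.8  0.4 -0.5]
```

View pics/c3.png

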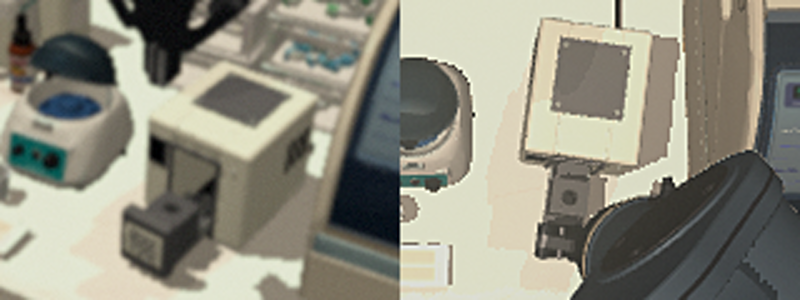

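The drawer is out; the holder bore shows at crop (570,197), full top image about (358,228.8). Now to the tube.

Emit:
{"fn": "carry_out", "kwargs": {
  "moves": [0,0,0,0.047,0.091,-0.005,-0.13,3.89,0,0,0,0,-0.13,3.89,0,0,0,0,-0.13,3.89,0,0,0,0,-0.13,3.89,0,0,0,0,-0.13,3.89,0,0,0,0,-0.13,3.89,0,0,0,0,-0.13,3.89,0,0,0,0,-0.13,3.89,0,0,0,0,0,0,3.0,0,0,0,0,0,3.0,0,0,0,0,0,0,0,0,0,0,0,0,0,0,0],
  "grip": 1
}}

```text
clock: 8.32
tool_pos: [0.4675, 0.1242, 0.2197]
eef_rot: [0.058, 0.998, -0.001, -0.006]
contact_force: [-0.7, -0.2, 1.6]
opening: 0.0852
grasp_force: 0.0
```

Run:
```python
from tip import *
s=bot.get_state(); plan([.469,.125,.22])
im=shot("wrist","w4"); c=cam("wrist",s)
print("pred cap px",proj(c,[.469,.125,.079]))
t=shot("top","t4"); ct=cam("top")
print("mouth top",onz(ct,358,228.8,.052))
for n,i,cc in(("w",im,c),("t",t,ct)):
    h=cv2.cvtColor(i,cv2.COLOR_RGB2HSV)
    m=cv2.inRange(h,(130,60,60),(170,255,255))
    k,l,stt,ce=cv2.connectedComponentsWithStats(m)
    for j in range(1,k):
        if stt[j,4]>8: print(n,stt[j],ce[j].round(1),onz(cc,*ce[j],.079).round(4))
cv2.imwrite("pics/t4c.png",cv2.resize(t[205:255,330:390,::-1],None,fx=5,fy=5,interpolation=2))
cv2.imwrite("pics/j4.png",np.hstack([cv2.resize(im[:,:,::-1],(480,300)),cv2.resize(t[205:255,335:385,::-1],(300,300),interpolation=2)]))
```

```text
rv [-0.002 -0.011 -0.003] shift_after(cm) [-0.14  0.1  -0.03] tcp [0.4675 0.1242 0.2197] q [-0.9   0.53  0.82  2.05 -0.55  0.8   1.71] F [-0.7 -0.2  1.6]
pred cap px [326.1380739 218.0730215]
mouth top [ 0.47798411 -0.17587531  0.052     ]
w [316 203  23  29 495] [327.6 218.3] [0.4693 0.1259 0.079 ]
t [20 96  4  5 14] [21.  98.2] [0.815 0.696 0.079]
t [632 199   8   6  26] [635.9 201.5] [ 0.5447 -0.8765  0.079 ]
t [617 202  10   6  39] [621.8 204.7] [ 0.5365 -0.8396  0.079 ]
t [ 39 252  10   3  20] [ 42.8 252.7] [0.4181 0.5991 0.079 ]
```

View pics/j4.png

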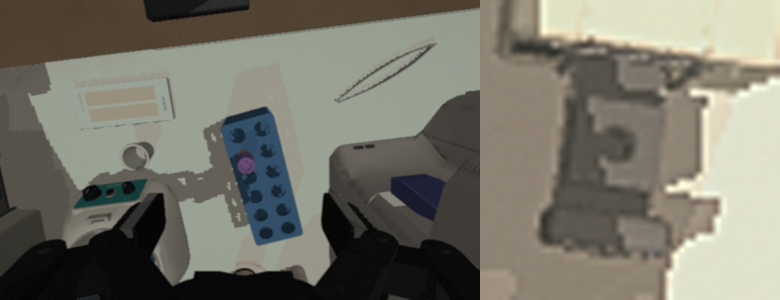

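The wrist view shows the cap at (327.6,218.3), giving (0.4693, 0.1259). The crop shows the holder bore at about (357.3,229.2). The analyser is close on the left, so I'll part-close the gripper before descending.

Emit:
{"fn": "carry_out", "kwargs": {
  "moves": [-0.16,0.19,0,0,-0.011,0,0,0,2,0,0,0,0,0,2,0,0,0,0,0,2,0,0,0,0,0,1.7,0,0,0,0,0,1.0,0,0,0,0,0,0,0,0,0,0,0,0,0,0,0],
  "grip": 0.45
}}

```text
clock: 9.08
tool_pos: [0.4712, 0.1261, 0.1347]
eef_rot: [0.058, 0.998, -0.001, 0.002]
contact_force: [0.5, -0.3, -0.2]
opening: 0.0382
grasp_force: 0.0
```

Run:
```python
from tip import *
s=bot.get_state(); plan([.4693,.1259,.133]); c=cam("wrist",s)
im=shot("wrist","w5")
h=cv2.cvtColor(im,cv2.COLOR_RGB2HSV); m=cv2.inRange(h,(130,60,60),(170,255,255))
k,l,stt,ce=cv2.connectedComponentsWithStats(m)
for j in range(1,k):
    if stt[j,4]>30: print(stt[j],ce[j].round(1),onz(c,*ce[j],.075).round(4))
```

```text
rv [-0.001  0.004 -0.003] shift_after(cm) [ 0.19 -0.04  0.17] tcp [0.4712 0.1261 0.1347] q [-0.78  0.65  0.66  2.13 -0.72  0.59  1.85] F [ 0.5 -0.3 -0.2]
[ 305  246   36   49 1260] [323.5 271.2] [0.4692 0.1261 0.075 ]
```

Well aligned; a small correction, then close.

Emit:
{"fn": "carry_out", "kwargs": {
  "moves": [0.15,0,0.15,0,0.003,0,0,0,0,0,0,0]
}}

```text
clock: 9.3
tool_pos: [0.4694, 0.1267, 0.1333]
eef_rot: [0.058, 0.998, -0.0, 0.0]
contact_force: [0.4, -0.4, 0.8]
opening: 0.0384
grasp_force: 0.0
```

Emit:
{"fn": "carry_out", "kwargs": {
  "moves": [0,0,0,0,0,0,0,0,0,0,0,0,0,0,0,0,0,0,0,0,0,0,0,0,0,0,0,0,0,0,0,0,0,0,0,0],
  "grip": 0
}}

```text
clock: 9.8
tool_pos: [0.4695, 0.1261, 0.1328]
eef_rot: [0.058, 0.998, -0.001, 0.0]
contact_force: [-0.2, -2.9, 6.5]
opening: 0.0128
grasp_force: 58.6
```

Run:
```python
from tip import *
plan([.4693,.1259,.25]); plan([.4775,-.176,.25])
```

```text
rv [-0.002  0.001 -0.003] shift_after(cm) [  0.02  -0.02 -11.72] tcp [0.4695 0.1261 0.1328] q [-0.78  0.65  0.65  2.13 -0.72  0.59  1.85] F [-0.2 -2.9  6.5]
rv [-0.002  0.001 -0.003] shift_after(cm) [ -4.22 -29.92 -11.72] tcp [0.4695 0.1261 0.1328] q [-0.78  0.65  0.65  2.13 -0.72  0.59  1.85] F [-0.2 -2.9  6.5]
```

Emit:
{"fn": "carry_out", "kwargs": {
  "moves": [0,0,-1,0,0,0,0,0,-2,0,0,0,0,0,-3,0,0,0,0,0,-3,0,0,0,0,0,-3,0,0,0,0,0,0,0,0,0,0,0,0,0,0,0]
}}

```text
clock: 10.38
tool_pos: [0.4697, 0.1272, 0.2543]
eef_rot: [0.057, 0.998, 0.0, 0.001]
contact_force: [-0.2, 0.3, -1.7]
opening: 0.0127
grasp_force: 58.7
```

Run:
```python
from tip import *
plan([.4775,-.176,.25])
im=shot("wrist","w6");s=shot("scene","s6");t=shot("top","t6")
P=[.4693,.1259,.2]; u=proj(cam("scene"),P).astype(int);print(u)
a=cv2.resize(s[u[1]-50:u[1]+60,u[0]-50:u[0]+60,::-1],(300,300),interpolation=2)
cv2.imwrite("pics/j6.png",np.hstack([cv2.resize(im[:,:,::-1],(480,300)),a]))
```

```text
rv [ 0.001  0.002 -0.002] shift_after(cm) [ -4.21 -30.04   0.43] tcp [0.4697 0.1272 0.2543] q [-0.95  0.49  0.88  2.01 -0.5   0.86  1.66] F [-0.2  0.3 -1.7]
[225 144]
```

View pics/j6.png

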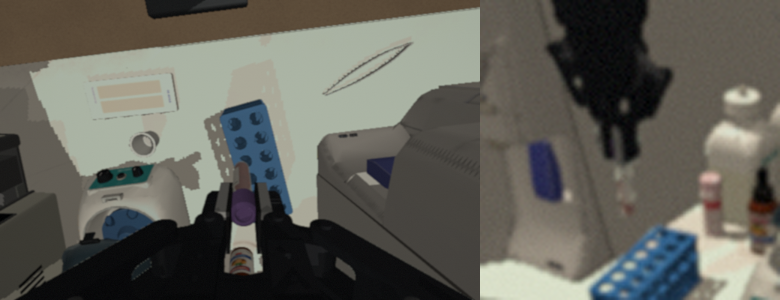

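The tube hangs upright in the grip. I'll carry it high to above the holder.

Emit:
{"fn": "carry_out", "kwargs": {
  "moves": [0,0,-3,0,0,0,0,0,-3,0,0,0,-0.47,-3.34,0,0,0,0,-0.47,-3.34,0,0,0,0,-0.47,-3.34,0,0,0,0,-0.47,-3.34,0,0,0,0,-0.47,-3.34,0,0,0,0,-0.47,-3.34,0,0,0,0,-0.47,-3.34,0,0,0,0,-0.47,-3.34,0,0,0,0,-0.47,-3.34,0,0,0,0,0,0,2,0,0,0,0,0,2,0,0,0,0,0,2,0,0,0,0,0,2,0,0,0,0,0,2,0,0,0,0,0,0,0,0,0,0,0,0,0,0,0]
}}

```text
clock: 12.03
tool_pos: [0.4757, -0.1768, 0.212]
eef_rot: [0.058, 0.998, -0.001, -0.002]
contact_force: [-0.4, -0.4, 1.0]
opening: 0.0128
grasp_force: 58.7
```

Run:
```python
from tip import *
plan([.4775,-.176,.204]);s=bot.get_state();c=cam("wrist",s)
im=shot("wrist","w7");t=shot("top","t7")
cv2.imwrite("pics/j7.png",cv2.resize(im[180:330,240:420,::-1],(720,600),interpolation=2))
M=R.from_quat(s["eef_rot"]).as_matrix();print("pred mouth",proj(c,[.4775,-.176,.052]),"pred tube bottom",proj(c,s["tool_pos"]+M@[0,0,.1288]),"cap top",proj(c,s["tool_pos"]+M@[0,0,.0538]))
```

```text
rv [-0.001 -0.003 -0.003] shift_after(cm) [-0.17  0.1   0.8 ] tcp [ 0.4757 -0.1768  0.212 ] q [-0.24  0.56  0.77  2.01 -0.54  0.79  2.31] F [-0.4 -0.4  1. ]
pred mouth [325.87942495 207.82023761] pred tube bottom [324.07053245 219.9145131 ] cap top [324.06784894 283.61113423]
```

View pics/j7.png

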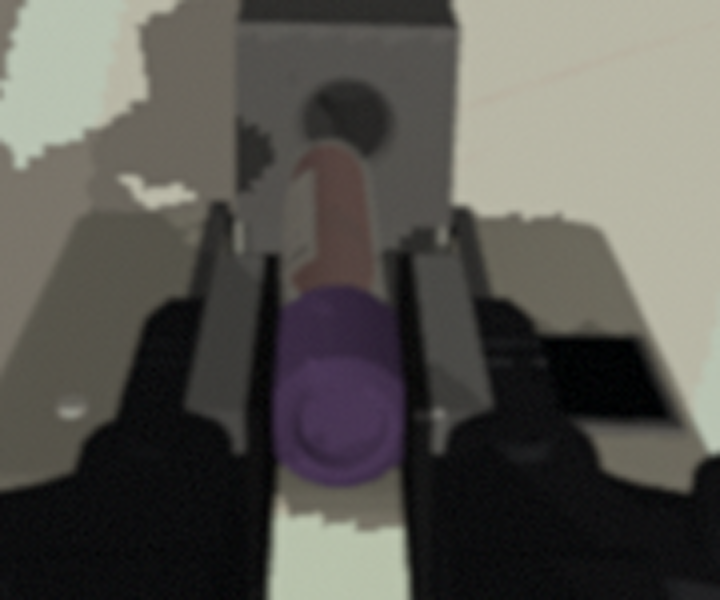

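The view shows the bore centred at crop (348,120), full (327,210). The tube tip is at crop (336,145), and the cap centre at crop (338,418) matches the prediction. The tube is upright.

Run:
```python
from tip import *
s=bot.get_state();c=cam("wrist",s)
p=onz(c,327,210,.052);print(p, "cap top at",onz(c,324.5,284.5,s["tool_pos"][2]-.0538))
l,r=onz(c,240+238/4,180+130/4,.052),onz(c,240+458/4,180+130/4,.052);print(np.linalg.norm(l-r),(l+r)/2)
plan([p[0],p[1],.204])
```

```text
[ 0.48116127 -0.17603595  0.052     ] cap top at [ 0.47707148 -0.17722525  0.15974858]
0.037994606760000355 [ 0.4829621  -0.17624494  0.052     ]
rv [-0.002  0.    -0.003] shift_after(cm) [-0.43  0.17  0.95] tcp [ 0.4767 -0.1773  0.2135] q [-0.24  0.56  0.77  2.   -0.54  0.79  2.31] F [ 0.7 -0.2 -0.2]
```

Emit:
{"fn": "carry_out", "kwargs": {
  "moves": [-0.42,0.15,0,0,0,0,0,0,1.0,0,0,0,0,0,1.0,0,0,0,0,0,0.8,0,0,0,0,0,0,0,0,0,0,0,0,0,0,0]
}}

```text
clock: 12.63
tool_pos: [0.4804, -0.1759, 0.1843]
eef_rot: [0.058, 0.998, -0.001, -0.001]
contact_force: [0.1, 0.1, 0.3]
opening: 0.0125
grasp_force: 58.7
```

Run:
```python
from tip import *
plan([.4810,-.1761,.1408])
```

```text
rv [-0.001 -0.001 -0.003] shift_after(cm) [-0.06 -0.02  4.35] tcp [ 0.4804 -0.1759  0.1843] q [-0.21  0.6   0.73  2.03 -0.59  0.74  2.34] F [0.1 0.1 0.3]
```

Tube bottom is at about 0.055. I'll enter the bore in small steps.

Emit:
{"fn": "carry_out", "kwargs": {
  "moves": [-0.03,0,0.3,0,0,0,0,0,0.3,0,0,0,0,0,0,0,0,0]
}}

```text
clock: 12.88
tool_pos: [0.4811, -0.1759, 0.1787]
eef_rot: [0.058, 0.998, -0.001, -0.0]
contact_force: [0.0, 0.5, -0.6]
opening: 0.0128
grasp_force: 58.8
```

Emit:
{"fn": "carry_out", "kwargs": {
  "moves": [0,0,0.3,0,0,0,0,0,0.2,0,0,0,0,0,0,0,0,0]
}}

```text
clock: 13.13
tool_pos: [0.4808, -0.1757, 0.1735]
eef_rot: [0.058, 0.998, -0.0, -0.0]
contact_force: [-1.1, 0.2, -0.8]
opening: 0.0125
grasp_force: 58.6
```

Emit:
{"fn": "carry_out", "kwargs": {
  "moves": [0,0,0.3,0,0,0,0,0,0.2,0,0,0,0,0,0,0,0,0]
}}

```text
clock: 13.38
tool_pos: [0.4809, -0.1757, 0.1685]
eef_rot: [0.058, 0.998, -0.001, -0.0]
contact_force: [-1.3, 1.8, -0.6]
opening: 0.0127
grasp_force: 58.6
```

Emit:
{"fn": "carry_out", "kwargs": {
  "moves": [0.03,0.04,0.3,0,0,0,0,0,0.3,0,0,0,0,0,0.3,0,0,0,0,0,0,0,0,0]
}}

```text
clock: 13.72
tool_pos: [0.4807, -0.1756, 0.1594]
eef_rot: [0.058, 0.998, -0.001, -0.0]
contact_force: [-2.3, 1.0, -0.9]
opening: 0.0124
grasp_force: 58.7
```

Emit:
{"fn": "carry_out", "kwargs": {
  "moves": [0,0,0.3,0,0,0,0,0,0.3,0,0,0,0,0,0.2,0,0,0,0,0,0,0,0,0]
}}

```text
clock: 14.05
tool_pos: [0.4806, -0.1756, 0.1515]
eef_rot: [0.058, 0.998, -0.001, -0.0]
contact_force: [-2.8, 1.2, -2.1]
opening: 0.013
grasp_force: 58.7
```

Emit:
{"fn": "carry_out", "kwargs": {
  "moves": [0,0,0.3,0,0,0,0,0,0.2,0,0,0,0,0,0,0,0,0]
}}

```text
clock: 14.3
tool_pos: [0.4808, -0.1756, 0.1466]
eef_rot: [0.058, 0.998, -0.001, -0.0]
contact_force: [-2.9, 0.3, -1.6]
opening: 0.0128
grasp_force: 58.7
```

Emit:
{"fn": "carry_out", "kwargs": {
  "moves": [0.04,0,0.2,0,0,0,0,0,0.2,0,0,0,0,0,0,0,0,0]
}}

```text
clock: 14.55
tool_pos: [0.4805, -0.1756, 0.1427]
eef_rot: [0.058, 0.998, -0.001, -0.0]
contact_force: [-2.9, -1.2, -1.1]
opening: 0.0124
grasp_force: 58.7
```

Emit:
{"fn": "carry_out", "kwargs": {
  "moves": [0,0,0.1,0,0,0,0,0,0,0,0,0]
}}

```text
clock: 14.72
tool_pos: [0.4805, -0.1756, 0.1419]
eef_rot: [0.058, 0.998, -0.001, -0.0]
contact_force: [-3.3, 0.7, -1.1]
opening: 0.0125
grasp_force: 58.7
```

Emit:
{"fn": "carry_out", "kwargs": {
  "moves": [0,0,0.05,0,0,0,0,0,0,0,0,0]
}}

```text
clock: 14.88
tool_pos: [0.4805, -0.1756, 0.1415]
eef_rot: [0.058, 0.998, -0.001, 0.0]
contact_force: [-3.8, -0.0, 0.9]
opening: 0.0122
grasp_force: 58.7
```

Emit:
{"fn": "carry_out", "kwargs": {
  "moves": [0,0,0,0,0,0,0,0,0,0,0,0,0,0,0,0,0,0,0,0,0,0,0,0,0,0,0,0,0,0,0,0,0,0,0,0],
  "grip": 0.6
}}

```text
clock: 15.38
tool_pos: [0.4807, -0.1755, 0.1415]
eef_rot: [0.058, 0.998, -0.001, 0.0]
contact_force: [-0.3, 0.7, -0.8]
opening: 0.0513
grasp_force: 0.0
```

Run:
```python
from tip import *
plan([.4810,-.1761,.25]);s=bot.get_state();c=cam("wrist",s)
im=shot("wrist","w8")
h=cv2.cvtColor(im,cv2.COLOR_RGB2HSV); m=cv2.inRange(h,(130,60,40),(170,255,255))
k,l,stt,ce=cv2.connectedComponentsWithStats(m)
for j in range(1,k):
    if stt[j,4]>100: print(stt[j],ce[j].round(1))
print("pred cap top center",proj(c,[.481,-.176,.087]),proj(c,[.481,-.176,.069]))
```

```text
rv [-0.002  0.    -0.002] shift_after(cm) [ -0.04  -0.05 -10.85] tcp [ 0.4807 -0.1755  0.1415] q [-0.16  0.66  0.65  2.06 -0.67  0.64  2.4 ] F [-0.3  0.7 -0.8]
[ 310  245   38   50 1540] [328.2 270. ]
pred cap top center [323.20697303 283.45067594] [323.36458685 262.86597149]
```

Released and home. I'll lift, close the fingers and move in front of the drawer.

Emit:
{"fn": "carry_out", "kwargs": {
  "moves": [0,0,-1,0,0,0,0,0,-2,0,0,0,0,0,-3,0,0,0,0,0,-3,0,0,0]
}}

```text
clock: 15.77
tool_pos: [0.4798, -0.1755, 0.2328]
eef_rot: [0.058, 0.998, -0.001, -0.001]
contact_force: [1.1, -0.2, -0.8]
opening: 0.0512
grasp_force: 0.0
```

Emit:
{"fn": "carry_out", "kwargs": {
  "moves": [2.4,-0.1,0,0,0,0,2.4,-0.1,0,0,0,0,2.4,-0.1,0,0,0,0,0,0,0,0,0,0,0,0,0,0,0,0,0,0,0,0,0,0],
  "grip": 0
}}

```text
clock: 16.27
tool_pos: [0.4094, -0.1702, 0.2321]
eef_rot: [0.058, 0.998, -0.001, 0.001]
contact_force: [0.9, 0.4, -0.2]
opening: 0.0001
grasp_force: 0.0
```

Run:
```python
from tip import *
plan([.408,-.170,.125])
# tube cap height/pos from top + scene
for n in("top","scene"):
    im=shot(n,n+"9");c=cam(n);p=proj(c,[.481,-.176,.080]);print(n,"pred",p.round(1))
    h=cv2.cvtColor(im,cv2.COLOR_RGB2HSV); m=cv2.inRange(h,(125,40,30),(172,255,255))
    k,l,stt,ce=cv2.connectedComponentsWithStats(m)
    for j in range(1,k):
        if np.linalg.norm(ce[j]-p)<15: print(stt[j],ce[j].round(1))
```

```text
rv [-0.001  0.001 -0.002] shift_after(cm) [ 0.14  0.   10.71] tcp [ 0.4094 -0.1702  0.2321] q [-0.29  0.45  0.83  2.14 -0.49  0.75  2.31] F [ 0.9  0.4 -0.2]
top pred [359.2 226.8]
[355 225   6   6  30] [357.5 227.6]
scene pred [339.3 222.5]
[335 218   7  10  57] [338.1 222.6]
```

The cap matches the fully-home prediction in both views. Descend in front of the drawer.

Emit:
{"fn": "carry_out", "kwargs": {
  "moves": [0.1,0,3,0,0,0,0,0,3,0,0,0,0,0,3,0,0,0,0,0,1.7,0,0,0,0,0,0,0,0,0]
}}

```text
clock: 16.78
tool_pos: [0.4071, -0.1699, 0.1217]
eef_rot: [0.058, 0.998, -0.0, -0.002]
contact_force: [-0.7, -0.3, -0.2]
opening: 0.0002
grasp_force: 0.0
```

Run:
```python
from tip import *
plan([.408,-.170,.125])
```

```text
rv [-0.001 -0.004 -0.003] shift_after(cm) [-0.09 -0.   -0.33] tcp [ 0.4071 -0.1699  0.1217] q [-0.09  0.61  0.57  2.25 -0.73  0.48  2.53] F [-0.7 -0.3 -0.2]
```

Emit:
{"fn": "carry_out", "kwargs": {
  "moves": [-0.3,0,-0.35,0,-0.004,0,-0.4,0,0,0,0,0,-0.3,0,0,0,0,0,-0.3,0,0,0,0,0,-0.3,0,0,0,0,0,-0.3,0,0,0,0,0,-0.4,0,0,0,0,0,-0.4,0,0,0,0,0,0,0,0,0,0,0]
}}

```text
clock: 17.53
tool_pos: [0.4352, -0.1733, 0.1281]
eef_rot: [0.058, 0.998, -0.001, 0.002]
contact_force: [-2.7, 1.1, 1.9]
opening: -0.0001
grasp_force: 1.5
```

Run:
```python
from tip import *
plan([.468,-.177,.125])
```

```text
rv [-0.002  0.004 -0.002] shift_after(cm) [-3.3   0.    0.31] tcp [ 0.4352 -0.1733  0.1281] q [-0.12  0.62  0.6   2.18 -0.71  0.53  2.49] F [-2.7  1.1  1.9]
```

Emit:
{"fn": "carry_out", "kwargs": {
  "moves": [-0.3,0,0.1,0,0,0,-0.4,0,0.1,0,0,0,-0.4,0,0.05,0,0,0,-0.4,0,0,0,0,0,-0.4,0,0,0,0,0,-0.4,0,0,0,0,0,-0.4,0,0,0,0,0,-0.4,0,0,0,0,0,-0.3,0,0,0,0,0,0,0,0,0,0,0]
}}

```text
clock: 18.37
tool_pos: [0.4681, -0.1775, 0.1255]
eef_rot: [0.058, 0.998, -0.001, 0.002]
contact_force: [-4.9, -2.0, 0.6]
opening: -0.0
grasp_force: 2.2
```

Run:
```python
from tip import *
plan([.488,-.179,.125])
```

```text
rv [-0.002  0.003 -0.003] shift_after(cm) [-1.99  0.08  0.05] tcp [ 0.4681 -0.1775  0.1255] q [-0.13  0.66  0.61  2.11 -0.7   0.58  2.45] F [-4.9 -2.   0.6]
```

Final approach in small steps.

Emit:
{"fn": "carry_out", "kwargs": {
  "moves": [-0.2,0,0,0,0,0,-0.2,0,0,0,0,0,-0.2,0,0,0,0,0,-0.2,0,0,0,0,0,-0.2,0,0,0,0,0,0,0,0,0,0,0]
}}

```text
clock: 18.87
tool_pos: [0.4773, -0.1788, 0.1255]
eef_rot: [0.058, 0.998, -0.001, 0.001]
contact_force: [-5.6, -1.9, 2.1]
opening: 0.0002
grasp_force: 2.9
```

Emit:
{"fn": "carry_out", "kwargs": {
  "moves": [-0.1,0,0,0,0,0,-0.1,0,0,0,0,0,-0.1,0,0,0,0,0,0,0,0,0,0,0]
}}

```text
clock: 19.2
tool_pos: [0.4801, -0.1792, 0.1255]
eef_rot: [0.058, 0.998, -0.001, 0.001]
contact_force: [-5.6, -1.9, 1.4]
opening: -0.0002
grasp_force: 3.1
```

Emit:
{"fn": "carry_out", "kwargs": {
  "moves": [-0.1,0,0,0,0,0,-0.1,0,0,0,0,0,0,0,0,0,0,0]
}}

```text
clock: 19.45
tool_pos: [0.4819, -0.1795, 0.1255]
eef_rot: [0.058, 0.998, -0.001, 0.001]
contact_force: [-6.2, -2.5, 1.8]
opening: 0.0003
grasp_force: 3.3
```

Emit:
{"fn": "carry_out", "kwargs": {
  "moves": [-0.1,0,0,0,0,0,-0.1,0,0,0,0,0,0,0,0,0,0,0]
}}

```text
clock: 19.7
tool_pos: [0.4838, -0.1797, 0.1255]
eef_rot: [0.059, 0.998, -0.001, 0.001]
contact_force: [-7.1, -2.9, 2.2]
opening: 0.0003
grasp_force: 3.5
```

Emit:
{"fn": "carry_out", "kwargs": {
  "moves": [-0.1,0,0,0,0,0,0,0,0,0,0,0]
}}

```text
clock: 19.87
tool_pos: [0.4851, -0.1799, 0.1255]
eef_rot: [0.058, 0.998, -0.001, 0.001]
contact_force: [-5.5, -2.8, 1.0]
opening: -0.0001
grasp_force: 2.8
```

Emit:
{"fn": "carry_out", "kwargs": {
  "moves": [-0.1,0,0,0,0,0,-0.1,0,0,0,0,0,0,0,0,0,0,0]
}}

```text
clock: 20.12
tool_pos: [0.4869, -0.1801, 0.1255]
eef_rot: [0.059, 0.998, -0.001, 0.001]
contact_force: [-7.5, -3.0, 1.4]
opening: -0.0
grasp_force: 3.5
```

Emit:
{"fn": "carry_out", "kwargs": {
  "moves": [-0.1,0,0,0,0,0,0,0,0,0,0,0]
}}

```text
clock: 20.28
tool_pos: [0.4873, -0.1802, 0.1255]
eef_rot: [0.059, 0.998, -0.001, 0.0]
contact_force: [-10.8, -2.8, 3.6]
opening: 0.0
grasp_force: 4.7
```

Emit:
{"fn": "carry_out", "kwargs": {
  "moves": [-0.08,0,0,0,0,0,0,0,0,0,0,0]
}}

```text
clock: 20.45
tool_pos: [0.4877, -0.1803, 0.1254]
eef_rot: [0.059, 0.998, -0.001, 0.0]
contact_force: [-10.0, -2.1, 5.2]
opening: 0.0003
grasp_force: 5.2
```

Emit:
{"fn": "carry_out", "kwargs": {
  "moves": [-0.06,0,0,0,0,0,0,0,0,0,0,0]
}}

```text
clock: 20.62
tool_pos: [0.488, -0.1803, 0.1254]
eef_rot: [0.059, 0.998, -0.001, -0.0]
contact_force: [-12.1, -2.8, 5.4]
opening: 0.0004
grasp_force: 5.7
```

Emit:
{"fn": "carry_out", "kwargs": {
  "moves": [-0.08,0,0,0,0,0,0,0,0,0,0,0]
}}

```text
clock: 20.78
tool_pos: [0.4886, -0.1804, 0.1254]
eef_rot: [0.059, 0.998, -0.001, -0.0]
contact_force: [-13.8, -2.7, 7.5]
opening: 0.0003
grasp_force: 6.2
```

Emit:
{"fn": "carry_out", "kwargs": {
  "moves": [0.3,0,0,0,0,0,0.3,0,0,0,0,0,0.4,0,0,0,0,0,0,0,0,0,0,0,0,0,0,0,0,0]
}}

```text
clock: 21.2
tool_pos: [0.482, -0.1785, 0.1259]
eef_rot: [0.058, 0.998, -0.001, 0.003]
contact_force: [-0.4, 0.7, -0.2]
opening: -0.0
grasp_force: 0.0
```

No force after backing off, so the latch holds. Retreat and check.

Emit:
{"fn": "carry_out", "kwargs": {
  "moves": [2,0,0,0,0,0,2,0,0,0,0,0,2,0,0,0,0,0,0,0,-3,0,0,0,0,0,-4,0,0,0,0,0,-4,0,0,0,0,0,-4,0,0,0,0,0,0,0,0,0,0,0,0,0,0,0]
}}

```text
clock: 21.95
tool_pos: [0.4228, -0.1715, 0.2774]
eef_rot: [0.057, 0.998, -0.001, 0.005]
contact_force: [0.2, 0.6, -1.2]
opening: 0.0
grasp_force: 0.0
```

Run:
```python
from tip import *
plan([.42,-.17,.27])
a=cv2.imread("pics/scene0.png").astype(int);b=shot("scene","s10")[:,:,::-1].astype(int)
# pad region shut (344,232): mean diff to initial and to open picture s3
o=cv2.imread("pics/s3.png").astype(int); r=np.s_[222:246,334:356]
print("diff shut",abs(b[r]-a[r]).mean(),"diff open",abs(b[r]-o[r]).mean())
```

```text
rv [-0.001  0.009 -0.001] shift_after(cm) [0.29 0.12 0.74] tcp [ 0.4228 -0.1715  0.2774] q [-0.36  0.4   0.91  2.05 -0.42  0.87  2.24] F [ 0.2  0.6 -1.2]
diff shut 8.497474747474747 diff open 29.676136363636363
```

The drawer front matches the shut picture, so I'll hand in.

```bash
python3 -c "
from plant import bot
print(bot.hand_in())"
```

```text
the job is handed in; nothing more can be done
None
```

I loaded the blood tube upright into the sampler's holder, pressed the drawer shut until the latch held it, and handed the job in at about 22 s. Peak measured press force was about 16 N, and the hand-in returned no verdict.

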